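# Slacken the left-hand drum nut of a spindle sander

### The arm

A 6-joint arm with a two-finger parallel gripper is mounted at the origin on the work surface. World frame = base frame: x ahead of the robot, y to its left, z up, the work surface at z = 0. Lengths are in m, angles in rad, forces in N, time in s.
With the tool pointing down it reaches from about 0.325 to 0.775 m from the base axis. Payload 9.3 kg.
Tool frame: the origin (TCP) lies on the centre line of the jaws, within the pads' length; the fingertips stand r.tip_reach ahead of it and the grasp point (between the pads) lies 6 mm ahead of it (r.tip_reach is the distance from the TCP to the fingertips, in m); z points along the fingers, y is the direction in which the jaws open and shut (so a half turn about z gives the same grasp; the last joint's range is limited). The gripper opens to 85 mm and grips with 20 to 120 N. Pads are 22 mm wide; open, the fingers measure 114 mm over their backs; the gripper's body (76 mm by 85 mm) begins 54 mm behind the grasp point. The pads swing forward as they close: fully open they stand 13 mm farther back than shut.
Start: joints at [1.116, 0.259, 0.021, 1.334, 0, 1.418], TCP at [0.163, 0.525, 0.256] pointing down, gripper open.
Joint ranges: [-3.04, 3.04], [-0.91, 1.82], [-1.04, 1.36], [-1.92, 1.95], [-1.52, 1.45], [-3.14, 3.14]. Speed limits (rad/s): [2.22, 2.22, 2.79, 3.14, 3.14, 3.14].

### API

Orientations are given as a unit quaternion [x, y, z, w].
In Python, from rig import r gives the robot as it stands.
- The arm moves only by the tool drive_tool, never from a script. Its argument "motion" is a list of rows, each a list of 3 entries, a list of its own where there are three numbers: the finger opening in mm, from 0 to 85.4, then the shift along the tool's x, y, z in mm, then the turn about the tool's z in degrees. In form: [[grip, [x, y, z], twist], ...]. A call has 1 to 12 rows; each row shifts and turns the commanded pose from where the row before left it, along the tool's axes as they then stand; what a row does not reach is not made up. A row lasts 1/12 s, in which the tool goes at most 41.7 mm and 7.16 degrees, less where a joint would pass 70% of its speed; a pose out of reach is approached as far as the arm can. A call is refused whole if a number of a shift passes 41.7 or a number of a turn 7.16, either way. A call with a gripper value outside its range is refused whole. The fingers move at their own pace and stop on an object; "newtons" is the grip in N (left out, the last holds). Time passes only in rows, so rows that do not move let the fingers close. It gives the time, the measured TCP pose, the force and the opening at its end, in the units of the state.
- r.read_state(): the state, without advancing time (a new reading comes with each control period).
- r.capture(name): name is "scene" or "top" or "wrist"; returns the picture (420x560x3 uint8, red, green, blue); there is no depth.
- r.camera_model(name): a dict with "camera_matrix" (3x3 intrinsics, pixels), "rvec" (rotation vector, rad) and "tvec" (3), from world to camera coordinates, as OpenCV has them. Camera axes: x right, y down, z forward; pixel columns grow to the right and rows downward; lengths in m; the calibration is good to about 2 mm. A picture is of the moment at which its call begins: read the wrist's pose just before it. camera_model takes no time and is no camera call; for the wrist camera it gives the pose at the moment of the call.
- r.close_job(): hands the job in, once; it reports no verdict.
The state is a dict: "time": time; "joint_pos": joint angles; "dq": joint speeds; "joint_torque": joint torques, N m; "position": TCP position; "tool_rot": TCP orientation; "ft_force": force on the tool from outside, world axes, zero at the start; "torque": the same for the moment, N m; "gripper_width": opening from 0.0 (shut) to 1.0 (fully open).
Only numpy, scipy, OpenCV 4.12 (cv2) and the standard library are available. Lean on these libraries where they do the work, as an engineer would, in place of code of your own. Each camera call takes 0.05 s, during which the arm holds its last target. There are 200 camera calls.

### The job

The worn sleeve on the bench sander is to be changed, so its drum has to be let go: lift the red-handled T-key out of its wooden holder block, fit its prongs fully home into the slots of the nut on top of the drum without pressing hard, and with it undo the nut - a left-hand thread, so clockwise seen from above - until the white line engraved on the nut points into the yellow arc engraved on the washer. Then set the key back in its holder, upright and fully down, without dropping it. Leave the spare sleeves, the brush and the cork-faced clamping block as they are.

Things in the scene. Friction and masses are not known exactly. Their poses are not given: they have to be found in the camera images.
- nut (a joint): turn of the drum nut in rad, growing clockwise seen from above (undoing; left-hand thread). It starts tight at 0 to 0.5. The white line is at the middle of the yellow arc at 1.8; the arc reaches 0.3 to either side. The nut stays where it is left (about 0.45 N m to turn) and climbs 2 mm a turn.
- nut_top (a point): centre of the top of the tight drum nut, on the spindle axis. Dark steel castle nut 30 mm across with four open slots, 90 degrees apart, 7 mm wide, 7 mm deep; a 14 mm stud with tapered nose stands 9 mm proud of it; below are its flange (line) 40 mm, washer (arc) 51 mm and sleeve 57 mm across. Axes: the sander table's, z up; they do NOT tell how the slots stand, which differs each time.
- key_bar (a point): middle of the T-key's red cross handle: a bar 90 mm long (along this x axis), 11 mm wide, 14 mm high, z up; 7 mm of it above this point. Below it a 14 mm round shank, then a steel tube with prongs. The key weighs 0.2 to 0.3 kg, is 93 mm tall, and stands by itself on the nut when fitted.
- block_hole (a point): centre of the flat floor of the round hole in the wooden block where the key stands: hole 38 mm across, 37 mm deep; block 80 x 80 x 45 mm. The floor is 8 mm above the bench.
- key: the T-key; origin at the centre of its lower end, 86 mm below key_bar, between the tips of four prongs (4.8 mm wide, 9 mm long, 7.6 to 14.6 mm from the axis, lying along this x and y axes) on a tube 30 mm across, bore 18 mm. Fully home the tips are 7 mm below nut_top, in the slots. Out of step the prongs rest on nut_top; turned until they meet the slots (to about 4 degrees) the key drops in.
- spare_a: blue-grey spare sleeve, a tube 57 mm across, 90 mm tall, on a dowel of the plywood rack (170 x 90 x 18 mm); top 108 mm above the bench. Origin: centre of its lower end. Leave alone.
- spare_b: tan spare sleeve, as spare_a, on the rack's other dowel, 84 mm away. Leave alone.
- caul: dark wooden clamping block faced with cork, 110 x 45 x 33 mm, flat on the bench; origin under its centre. Leave alone.
- brush: flat bench brush lying on the bench; origin under its middle. Leave alone.
Things that resemble listed ones, but are neither listed nor needed, are in the scene too. Of the things that look like the key, the middle-sized one is meant. Leave any purple look-alike of the part that bears block_hole alone.

How it is judged:
On the way, in this order (a step that is already met when the one before it is completed fails the run):
1. the key is fitted fully home over the nut, square to it (horizontal distance between key and nut_top below 0.004 m and z of key in the frame of nut_top below -0.005 m and angle between key's own z axis and vertical below 0.1 rad), for 0.1 s.
2. the nut has been undone until its line points into the arc (value of joint nut between 1.45 and 2.15 rad), for 0.2 s.
At the end, for the whole second after the job is handed in: the nut's line points into the arc (1.45 to 2.15 rad), and the key stands at rest in its block: lower end within 6 mm of the hole's centre and 3 mm of its floor, upright within 0.12 rad (all of step 2 and horizontal distance between key and block_hole below 0.006 m and z of key in the frame of block_hole below 0.003 m and angle between key's own z axis and vertical below 0.12 rad and linear speed of key below 0.02 m/s); the robot touches nothing.
It fails at once if the key is pressed on the nut with more than 30 N while its prongs are not yet in the slots (contact force between key and spindle above 30 N and z of key in the frame of nut_top above -0.003 m).
It fails at once if the nut is tightened further instead (value of joint nut below -0.15 rad).
It fails at once if the fingers push on the nut or the drum instead of the key (contact force between the fingers and spindle above 5 N).
It fails at once if the key is dropped (contact force between the fingers and key below 0.1 N and linear speed of key above 0.45 m/s).
It fails at once if a spare sleeve, the clamping block or the brush is moved, or a sleeve tipped (distance of any of spare_a, spare_b from where it was at the start of the episode above 0.015 m or angle between any of spare_a, spare_b's own z axis and vertical above 0.25 rad or distance of any of caul, brush from where it was at the start of the episode above 0.02 m).
It also fails if it takes over 58 s, if anything falls off the work surface, if the arm or the gripper's body presses on something with over 40 N, if the wrist force passes 120 N, or if a joint passes its speed limit or range.

## Working session

There is one attempt and no reset: what is moved stays moved. The work goes in short steps, Python scripts to look and compute and a tool call to move; the robot and the scene stay as the last step left them, time stands still between calls to the robot, and variables do not carry over. Pictures are saved under pics/ and viewed, about 8 in all and at most 12, crops included, and the job is handed in when it is done.

Besides the shell and the picture viewer there is one more tool, called after "Call:" by a JSON object that holds its "name" and its "arguments". drive_tool: Moves the arm, as the interface text tells. Its arguments: {"type":"object","properties":{"motion":{"type":"array"},"newtons":{"type":"number"}},"required":["motion"]}

```bash
ls; mkdir -p pics; python3 - <<'E'
from rig import r
import cv2,numpy as np
a=r.capture("scene");b=r.capture("top")
cv2.imwrite("pics/s.png",a[:,:,::-1]);cv2.imwrite("pics/t.png",b[:,:,::-1])
for n in("scene","top","wrist"):
    m=r.camera_model(n);print(n,{k:np.round(v,4).tolist() for k,v in m.items()})
print(r.tip_reach,r.read_state())
E
```

```text
pics
scene {'camera_matrix': [[473.798, 0.0, 272.9137], [0.0, 473.798, 214.4389], [0.0, 0.0, 1.0]], 'rvec': [1.2625, 2.3791, -0.8237], 'tvec': [0.1836, -0.3469, 1.4324]}
top {'camera_matrix': [[535.1463, 0.0, 281.891], [0.0, 535.1463, 206.1788], [0.0, 0.0, 1.0]], 'rvec': [2.1106, -2.173, 0.1298], 'tvec': [0.1568, 0.5326, 1.504]}
wrist {'camera_matrix': [[354.3913, 0.0, 280.7429], [0.0, 354.3913, 204.2801], [0.0, 0.0, 1.0]], 'rvec': [-2.3525, -1.7308, -0.2264], 'tvec': [-0.5493, -0.0333, 0.3794]}
0.025 {'time': 0.1, 'joint_pos': array([ 1.11640716e+00,  2.59132771e-01,  2.08280659e-02,  1.33370746e+00,
       -8.54686758e-06,  1.41820663e+00]), 'dq': array([-1.04082713e-03, -6.83981702e-04,  2.28604150e-03,  4.44993655e-05,
        2.49671292e-04,  1.42089105e-04]), 'joint_torque': array([ 5.24582894e-03, -5.56694376e+01,  3.45068800e+01,  1.16092362e-02,
       -1.72409254e-04, -2.93982588e-06]), 'position': array([0.16338082, 0.52493288, 0.25572453]), 'tool_rot': array([ 1.50327674e-01,  9.88636041e-01, -5.81414001e-04, -1.77599694e-04]), 'ft_force': array([ 0.05218826, -0.0602311 , -0.86836186]), 'torque': array([-0.02178185, -0.00405824,  0.03068689]), 'gripper_width': 0.9993617429067633}
```

View pics/s.png

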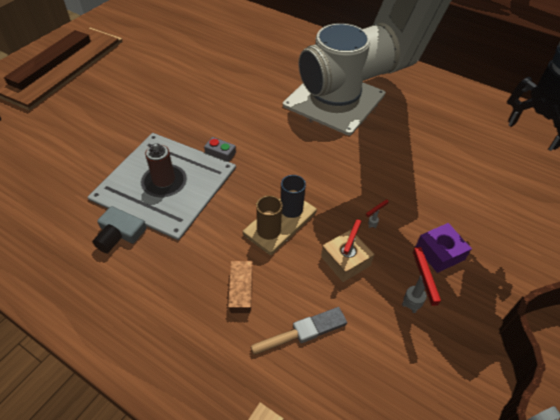

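View pics/t.png

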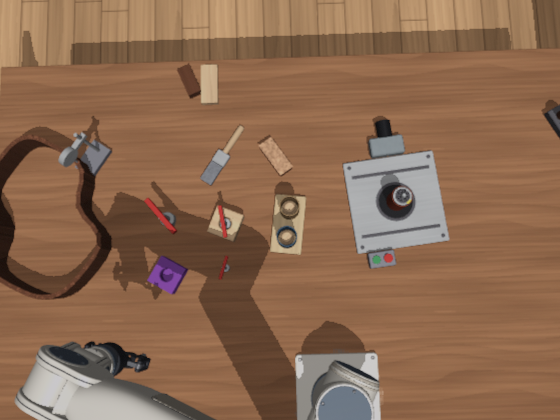

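The scene shows three red T-keys:
- **Large:** scene (428,275), top (160,215).
- **Middle:** scene (352,237), top (223,222), standing in the light-wood block.
- **Small:** scene (377,208), top (224,267).

The middle one fits the description, because it is middle-sized and stands in the non-purple block. The nut is at scene (157,150) and top (402,197). I'll measure both and make one enlarged crop.

```bash
cat > h.py <<'E'
import cv2,numpy as np
from rig import r
from scipy.spatial.transform import Rotation as R
def ray(m,uv):
    K=np.array(m["camera_matrix"]);Rm=cv2.Rodrigues(np.array(m["rvec"],float))[0];t=np.array(m["tvec"],float).ravel()
    d=Rm.T@np.linalg.inv(K)@np.array([uv[0],uv[1],1.]);return -Rm.T@t,d
def onz(m,uv,z):
    c,d=ray(m,uv);return c+d*(z-c[2])/d[2]
def tri(ms,uvs):
    A=0;b=0
    for m,uv in zip(ms,uvs):
        c,d=ray(m,uv);d/=np.linalg.norm(d);P=np.eye(3)-np.outer(d,d);A=A+P;b=b+P@c
    return np.linalg.solve(A,b)
def proj(m,p): return cv2.projectPoints(np.array([p],float),np.array(m["rvec"],float),np.array(m["tvec"],float),np.array(m["camera_matrix"]),None)[0].ravel()
def redmask(im):
    h=cv2.cvtColor(im,cv2.COLOR_RGB2HSV);return (((h[...,0]<6)|(h[...,0]>174))&(h[...,1]>190)&(h[...,2]>90)).astype(np.uint8)
E
python3 - <<'E'
from h import *
S=cv2.imread("pics/s.png")[:,:,::-1].copy();T=cv2.imread("pics/t.png")[:,:,::-1].copy()
ms,mt=r.camera_model("scene"),r.camera_model("top")
for n,im,m in(("s",S,ms),("t",T,mt)):
    k=redmask(im);nn,l,st,ce=cv2.connectedComponentsWithStats(k)
    for i in range(1,nn):
        if st[i,4]>15:
            (c,wh,a)=cv2.minAreaRect(np.argwhere(l==i)[:,::-1].astype(np.float32))
            print(n,st[i].tolist(),ce[i].round(1),np.round(wh,1),round(a,1),onz(m,ce[i],.098).round(3))
cr=lambda im,x,y,w,h:cv2.resize(im[y:y+h,x:x+w],(400,300),interpolation=cv2.INTER_CUBIC)
o=np.vstack([np.hstack([cr(S,310,200,80,60),cr(T,190,190,80,60)]),np.hstack([cr(S,130,130,60,45),cr(T,370,170,60,45)])])
cv2.imwrite("pics/c.png",o[:,:,::-1])
print(tri([ms,mt],[(156,149),(402,197)]))
E
```

```text
s [210, 140, 8, 5, 34] [213.7 142.1] [4. 7.] 90.0 [ 0.432 -0.109  0.098]
s [367, 200, 21, 14, 54] [377.  206.8] [ 2.2 23.9] 56.3 [0.391 0.315 0.098]
s [345, 219, 16, 33, 148] [352.9 233.3] [ 5.8 34.2] 22.2 [0.486 0.305 0.098]
s [414, 248, 27, 54, 356] [427.8 275.4] [58.3  7.8] 70.4 [0.494 0.476 0.098]
[ 0.54259898 -0.18993035  0.11700099]
```

View pics/c.png

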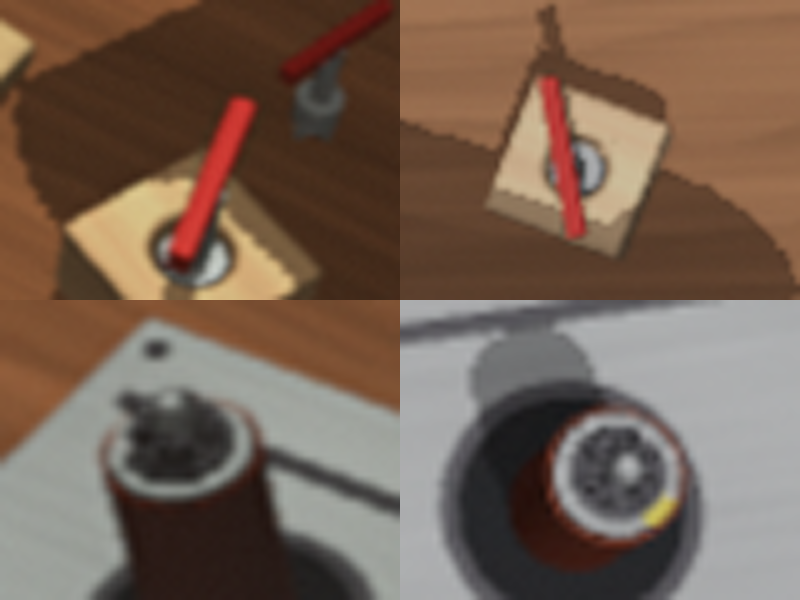

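The crop confirms it: the middle key stands in the light-wood block (upper panels), and the castle nut with the yellow arc at its lower right is at top (402,197). Next I'll plan a move to look at the nut from close by.

```bash
cat >> h.py <<'E'
def pose():
    s=r.read_state();return np.array(s["position"]),R.from_quat(s["tool_rot"])
def yaw(q=None):
    y=(q or pose()[1]).as_matrix()[:,1];return np.degrees(np.arctan2(y[1],y[0]))
def to(p):
    c,q=pose();d=q.inv().apply(np.array(p)-c)*1000;print("shift tool mm",d.round(1),"rows",round(np.linalg.norm(d)/41.7,1));return d
E
python3 - <<'E'
from h import *
mt=r.camera_model("top");ms=r.camera_model("scene")
for uv in((219.6,206),(225,237),(222.3,221.5)):print(onz(mt,uv,.101).round(4))
print(onz(ms,(352.9,233.3),.099).round(4))
print("arc",onz(mt,(409,202),.105).round(3), "nut",onz(mt,(402,195),.1).round(3))
m=r.camera_model("wrist");c,q=pose()
cc,d=ray(m,(280,210));print("cam in tool",q.inv().apply(cc-c),q.inv().apply(d),"yaw",yaw(q))
to([.54,-.19,.256]);to([.485,.305,.256])
E
```

```text
[0.534  0.3127 0.101 ]
[0.4475 0.2989 0.101 ]
[0.4906 0.3058 0.101 ]
[0.4865 0.3054 0.099 ]
arc [ 0.529 -0.209  0.105] nut [ 0.549 -0.192  0.1  ]
cam in tool [ 6.59444769e-02  1.10222257e-04 -1.18322058e-01] [-0.27522716 -0.00275531  0.96151304] yaw 72.70817041001322
shift tool mm [-5.721e+02 -5.707e+02  3.000e-01] rows 19.4
shift tool mm [-3.725e+02 -1.144e+02 -2.000e-01] rows 9.3
```

Call:
{"name": "drive_tool", "arguments": {"motion": [[85,[-24,-24,0],0],[85,[-24,-24,0],0],[85,[-24,-24,0],0],[85,[-24,-24,0],0],[85,[-24,-24,0],0],[85,[-24,-24,0],0],[85,[-24,-24,0],0],[85,[-24,-24,0],0],[85,[-24,-24,0],0],[85,[-24,-24,0],0],[85,[-24,-24,0],0],[85,[-24,-24,0],0]], "newtons": 40}}

```text
time: 1.1
position: [0.353, 0.163, 0.2562]
tool_rot: [0.15, 0.989, 0.0, -0.0]
ft_force: [1.2, 0.7, 0.5]
gripper_width: 0.993
```

Call:
{"name": "drive_tool", "arguments": {"motion": [[85,[-24,-24,0],0],[85,[-24,-24,0],0],[85,[-24,-24,0],0],[85,[-24,-24,0],0],[85,[-24,-24,0],0],[85,[-24,-24,0],0],[85,[-24,-24,0],0],[85,[-24,-24,0],0],[85,[-24,-24,0],0],[85,[-24,-24,0],0],[85,[-24,-24,0],0],[85,[-20,-20,0],0]]}}

```text
time: 2.1
position: [0.5402, -0.1932, 0.2556]
tool_rot: [0.151, 0.989, 0.0, -0.0]
ft_force: [-0.5, 0.2, 0.1]
gripper_width: 0.996
```

Call:
{"name": "drive_tool", "arguments": {"motion": [[85,[0,0,0],0],[85,[0,0,0],0],[85,[0,0,0],0]]}}

```text
time: 2.35
position: [0.5392, -0.1908, 0.2557]
tool_rot: [0.151, 0.989, 0.0, -0.001]
ft_force: [-0.3, 0.7, -0.8]
gripper_width: 0.994
```

```bash
python3 - <<'E'
from h import *
import pickle
m=r.camera_model("wrist");im=r.capture("wrist");pickle.dump((m,im,pose()[0],yaw()),open("nut.pkl","wb"))
u,v=proj(m,[.545,-.19,.115]).astype(int);print(u,v,pose()[0],yaw(),r.read_state()["time"])
x,y=max(u-80,0),max(v-60,0);print(x,y)
cv2.imwrite("pics/n.png",cv2.resize(im[y:y+120,x:x+160],(800,600),interpolation=cv2.INTER_CUBIC)[:,:,::-1])
E
```

```text
284 206 [ 0.53921184 -0.19037716  0.25612282] 72.72615566873164 2.4
204 146
```

View pics/n.png

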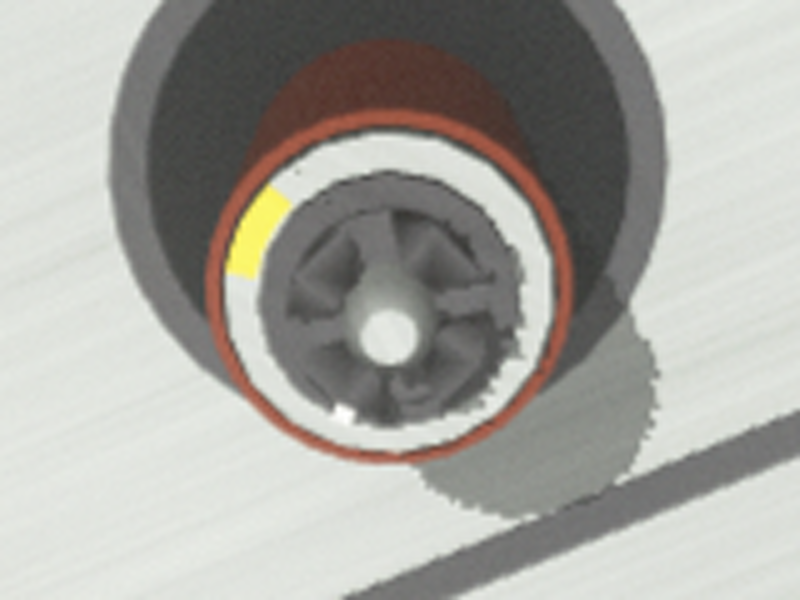

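The wrist crop shows the nut clearly. Crop positions:
- **Slots:** the spokes at (377,235), (470,300), (315,330) and (400,390).
- **White line:** (343,412).
- **Yellow arc:** (257,232).
- **Stud nose:** (388,337).

I'll convert these to world coordinates.

```bash
python3 - <<'E'
from h import *
import pickle
m,im,p,yw=pickle.load(open("nut.pkl","rb"));ms=r.camera_model("scene");mt=r.camera_model("top")
f=lambda x,y:(204+x/5-.4,146+y/5-.4)
st=f(388,337)
print("stud",tri([ms,mt,m],[(155.5,144.7),(404.2,195),st]),tri([ms,m],[(155.5,144.7),st]))
# washer circle by contour of bright ring edges: fit
for zt in(.105,.11,.115,.12):
    a=[onz(m,f(*q),zt) for q in((225,290),(555,290),(390,130),(390,450))]
    print(zt,"washer d",np.linalg.norm(a[1]-a[0])*1e3,np.linalg.norm(a[3]-a[2])*1e3,"c",np.mean(a,0).round(4))
g=lambda x,y,z=.115:onz(m,f(x,y),z)
ang=lambda a,b:np.degrees(np.arctan2(*(b-a)[1::-1]))
print("LR",ang(g(315,330),g(470,300)),"UD",ang(g(400,390),g(377,235))," arc",ang(g(390,290),g(257,232)),"line",ang(g(390,299),g(343,412)))
# numeric polar unwrap about nut-top centre
c=f(390,313);G=cv2.cvtColor(im,cv2.COLOR_RGB2GRAY)
pol=cv2.warpPolar(G,(30,360),c,30,cv2.INTER_LINEAR+cv2.WARP_POLAR_LINEAR).astype(float)
pr=pol[:,11:17].mean(1);print(pr[::5].astype(int).tolist())
F=lambda k:np.angle((pr*np.exp(1j*4*np.radians(np.arange(360)))).sum())/4
print("4-fold phase img deg",np.degrees(F(4)))
h=cv2.cvtColor(im,cv2.COLOR_RGB2HSV);ym=(abs(h[...,0].astype(int)-29)<6)&(h[...,1]>120)
print("yellow",np.argwhere(ym).mean(0)[::-1], ym.sum())
E
```

```text
stud [ 0.54403229 -0.19127207  0.13170945] [ 0.54384039 -0.19128803  0.13157784]
0.105 washer d 51.86008054722681 52.05921262618382 c [ 0.5451 -0.192   0.105 ]
0.11 washer d 50.89668247167831 51.09211529950373 c [ 0.5439 -0.1916  0.11  ]
0.115 washer d 49.933284396129764 50.12501797282365 c [ 0.5426 -0.1912  0.115 ]
0.12 washer d 48.9698863205813 49.15792064614356 c [ 0.5413 -0.1908  0.12  ]
LR 84.02258962886692 UD 170.81061808904013  arc -131.62320296534693 line -39.18973117525886
[98, 79, 83, 96, 107, 110, 102, 93, 83, 81, 81, 82, 87, 93, 96, 97, 106, 110, 97, 87, 99, 107, 110, 106, 101, 94, 92, 91, 90, 89, 91, 107, 119, 119, 117, 101, 88, 96, 105, 109, 102, 93, 85, 83, 83, 83, 82, 82, 84, 105, 115, 115, 117, 117, 114, 100, 93, 98, 104, 108, 101, 91, 85, 84, 83, 82, 82, 86, 100, 116, 116, 114]
4-fold phase img deg -1.3593895353080945
yellow [254.84955752 199.2300885 ] 113
```

```bash
python3 - <<'E'
from h import *
print(r.read_state()["joint_pos"].round(3),yaw());to([.4885,.3055,.256])
E
```

```text
[-0.486  0.297  0.075  1.35   0.    -0.185] 72.72615566873164
shift tool mm [1.957e+02 4.585e+02 4.000e-01] rows 12.0
```

Call:
{"name": "drive_tool", "arguments": {"motion": [[85,[12.2,28.7,0],0],[85,[12.2,28.7,0],0],[85,[12.2,28.7,0],0],[85,[12.2,28.7,0],0],[85,[12.2,28.7,0],0],[85,[12.2,28.7,0],0],[85,[12.2,28.7,0],0],[85,[12.2,28.7,0],0],[85,[12.2,28.7,0],0],[85,[12.2,28.7,0],0],[85,[12.2,28.7,0],0],[85,[12.2,28.7,0],0]]}}

```text
time: 3.4
position: [0.5007, 0.1836, 0.2569]
tool_rot: [0.15, 0.989, 0.0, 0.0]
ft_force: [-0.1, -0.1, 0.4]
gripper_width: 0.993
```

Call:
{"name": "drive_tool", "arguments": {"motion": [[85,[12.2,28.7,0],0],[85,[12.2,28.7,0],0],[85,[12.2,28.7,0],0],[85,[12.2,28.7,0],0],[85,[0,0,0],-6.6],[85,[0,0,0],-6.6],[85,[0,0,0],-6.6],[85,[0,0,0],-6.6],[85,[0,0,0],0],[85,[0,0,0],0],[85,[0,0,0],0]]}}

```text
time: 4.32
position: [0.4892, 0.3057, 0.2566]
tool_rot: [-0.078, 0.997, 0.0, 0.0]
ft_force: [0.3, -0.0, -0.5]
gripper_width: 0.995
```

```bash
python3 - <<'E'
from h import *
m=r.camera_model("wrist");im=r.capture("wrist");print(pose()[0],yaw(),r.read_state()["time"])
k=redmask(im);n,l,st,ce=cv2.connectedComponentsWithStats(k)
for i in range(1,n):
    if st[i,4]>200:
        c,wh,a=cv2.minAreaRect(np.argwhere(l==i)[:,::-1].astype(np.float32));B=cv2.boxPoints((c,wh,a))
        W=np.array([onz(m,b,.101) for b in B]);e=[W[1]-W[0],W[2]-W[1]];e.sort(key=np.linalg.norm)
        print(st[i],np.linalg.norm(e,axis=1)*1e3,"bar ang",np.degrees(np.arctan2(e[1][1],e[1][0])),"c",W.mean(0))
cv2.imwrite("pics/k.png",im[:,:,::-1])
E
```

```text
[0.489317   0.30555414 0.25654636] 98.95080575674092 4.3667
```

View pics/k.png

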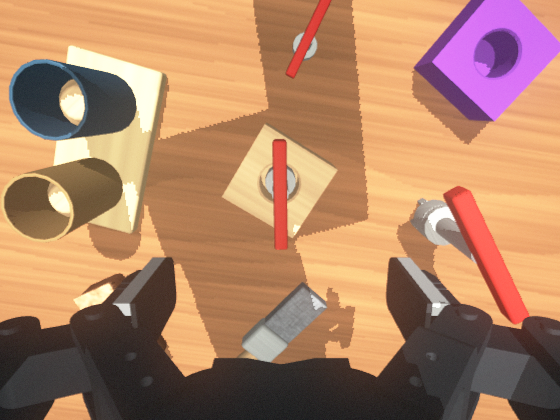

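The wrist view shows the bar as a vertical strip from (279,140) to (282,248), so it already lines up with the jaws. The block hole is near (279,181). The fingers are clear of everything.

```bash
python3 - <<'E'
from h import *
m=r.camera_model("wrist");im=cv2.imread("pics/k.png")[:,:,::-1].copy()
h=cv2.cvtColor(im,cv2.COLOR_RGB2HSV);k=(((h[...,0]<5)|(h[...,0]>175))&(h[...,1]>170)).astype(np.uint8);k[:,:240]=0;k[:,320:]=0;k[:110]=0;k[270:]=0
c,wh,a=cv2.minAreaRect(np.argwhere(k)[:,::-1].astype(np.float32));B=cv2.boxPoints((c,wh,a));print(c,wh,a)
W=np.array([onz(m,b,.101) for b in B]);e=sorted([W[1]-W[0],W[2]-W[1]],key=np.linalg.norm)
print(np.linalg.norm(e,axis=1)*1e3,"ang",np.degrees(np.arctan2(e[1][1],e[1][0])),"c",W.mean(0))
print("hole",onz(m,(279,181),.045));to([*W.mean(0)[:2],.1])
# hole/ring region extents
row=cv2.cvtColor(im,cv2.COLOR_RGB2GRAY)[178:186:3,250:312:2];print(row)
E
```

```text
(279.8785705566406, 194.41566467285156) (109.06118774414062, 12.562248229980469) 88.75463104248047
[ 9.58408426 89.16863944] ang 10.35860774920754 c [0.49084125 0.30525427 0.101     ]
hole [0.48952973 0.30400592 0.045     ]
shift tool mm [ -1.4  -0.5 156.5] rows 3.8
[[226 226 227 225 201 141 204 210 197 206 205 179 113 125 126 123 124 122
  114 200 198 201 200 205 148 190 211 214 213 216 217]
 [224 223 225 226 198 136 194 215 199 204 201 207 114 126 125 125 122 120
   99 191 201 197 201 187 130 177 210 210 209 212 212]
 [223 226 224 223 197 137 126 215 205 207 205 189 110 123 127 125 123 120
  102 188 199 200 203 127 122 174 209 211 211 210 207]]
```

Call:
{"name": "drive_tool", "arguments": {"motion": [[85,[-1.4,-0.5,20],-1.3],[85,[0,0,25],0],[85,[0,0,25],0],[85,[0,0,25],0],[85,[0,0,20],0],[60,[0,0,15],0],[60,[0,0,8],0],[40,[0,0,6],0],[25,[0,0,0],0],[25,[0,0,0],0],[25,[0,0,0],0]]}}

```text
time: 5.28
position: [0.4917, 0.3054, 0.1133]
tool_rot: [-0.091, 0.996, 0.0, 0.001]
ft_force: [0.2, -0.1, 0.4]
gripper_width: 0.293
```

```bash
python3 - <<'E'
from h import *
print(pose()[0],yaw());to([.4908,.3053,.1125])
E
```

```text
[0.49166283 0.30538613 0.11330138] 100.38762108923586
shift tool mm [0.9 0.1 0.8] rows 0.0
```

Call:
{"name": "drive_tool", "arguments": {"motion": [[0,[0.8,0,0.5],0],[0,[0,0,0],0],[0,[0,0,0],0],[0,[0,0,0],0],[0,[0,0,0],0],[0,[0,0,0],0]], "newtons": 110}}

```text
time: 5.78
position: [0.4909, 0.3053, 0.113]
tool_rot: [-0.091, 0.996, 0.0, 0.001]
ft_force: [-1.2, -0.8, 6.2]
gripper_width: 0.094
```

```bash
python3 - <<'E'
from h import *
s=r.read_state();print(pose()[0],yaw(),s["gripper_width"]*85.4,s["ft_force"])
im=r.capture("wrist");cv2.imwrite("pics/g.png",im[100:400,80:480,::-1])
E
```

```text
[0.49089467 0.30527152 0.11301092] 100.40222052138147 8.049024126976555 [-1.1753877  -0.77429259  6.18576067]
```

View pics/g.png

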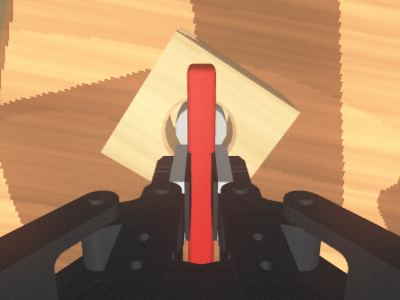

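The bar is held between the pads at mid-length, and the key is still square in the block. I'll lift it now.

Call:
{"name": "drive_tool", "arguments": {"motion": [[0,[0,0,-4],0],[0,[0,0,-8],0],[0,[0,0,-12],0],[0,[0,0,-16],0],[0,[0,0,-20],0],[0,[0,0,-25],0],[0,[0,0,-25],0],[0,[0,0,-20],0],[0,[0,0,-13],0],[0,[0,0,-4],0],[0,[0,0,0],0],[0,[0,0,0],0]]}}

```text
time: 6.83
position: [0.4901, 0.3049, 0.2582]
tool_rot: [-0.091, 0.996, -0.0, -0.0]
ft_force: [-0.4, 0.3, -2.5]
gripper_width: 0.088
```

```bash
python3 - <<'E'
from h import *
s=r.read_state();print(pose()[0],yaw(),s["gripper_width"]*85.4,s["ft_force"],s["torque"]);to([.544,-.1914,.26])
E
```

```text
[0.49012917 0.30490631 0.25818729] 100.40467961897143 7.551378209846225 [-0.42628895  0.28009477 -2.46935957] [ 0.01063794 -0.00754483  0.01855698]
shift tool mm [  36.6 -497.9   -1.7] rows 12.0
```

Force −2.5 N matches a key of about 0.25 kg. I'll carry it to the nut.

Call:
{"name": "drive_tool", "arguments": {"motion": [[0,[0.8,-11,-1.5],0],[0,[1.4,-19,0],0],[0,[2.2,-29,0],0],[0,[2.2,-29,0],0],[0,[2.2,-29,0],0],[0,[2.2,-29,0],0],[0,[2.2,-29,0],0],[0,[2.2,-29,0],0],[0,[2.2,-29,0],0],[0,[2.2,-29,0],0],[0,[2.2,-29,0],0],[0,[2.2,-29,0],0]]}}

```text
time: 7.83
position: [0.5237, -0.016, 0.2594]
tool_rot: [-0.091, 0.996, 0.0, -0.001]
ft_force: [0.8, 0.6, -3.0]
gripper_width: 0.091
```

Call:
{"name": "drive_tool", "arguments": {"motion": [[0,[2.2,-29,0],0],[0,[2.2,-29,0],0],[0,[2.2,-29,0],0],[0,[2.2,-29,0],0],[0,[2.2,-29,0],0],[0,[1.4,-19,0],0],[0,[0.8,-11,0],0],[0,[0,0,0],6],[0,[0,0,0],6],[0,[0,0,0],6],[0,[0,0,0],0],[0,[0,0,0],0]]}}

```text
time: 8.83
position: [0.5427, -0.1883, 0.2598]
tool_rot: [0.064, 0.998, 0.0, -0.0]
ft_force: [-0.1, 0.7, -2.4]
gripper_width: 0.092
```

```bash
python3 - <<'E'
from h import *
s=r.read_state();print(s["time"],pose()[0],yaw(),s["ft_force"]);to([.544,-.1914,.26])
S=r.capture("scene");W=r.capture("wrist");T=r.capture("top")
ms,mt=r.camera_model("scene"),r.camera_model("top");p=pose()[0]
for m in(ms,mt): print("tip px",proj(m,p-[0,0,.105]),"stud px",proj(m,[.544,-.1914,.131]))
o=np.hstack([cv2.resize(S[90:210,110:210],(500,600),interpolation=2),cv2.resize(W[100:400,200:350],(300,600))])
cv2.imwrite("pics/o.png",o[:,:,::-1])
E
```

```text
8.8333 [ 0.54268979 -0.18827244  0.25980657] 82.60805490684058 [-0.13311917  0.69583121 -2.35861171]
shift tool mm [-1.7 -2.9 -0.2] rows 0.1
tip px [154.39624664 137.34380255] stud px [154.95992497 144.84150458]
tip px [404.91112732 194.1819314 ] stud px [404.16477315 195.17286206]
```

View pics/o.png

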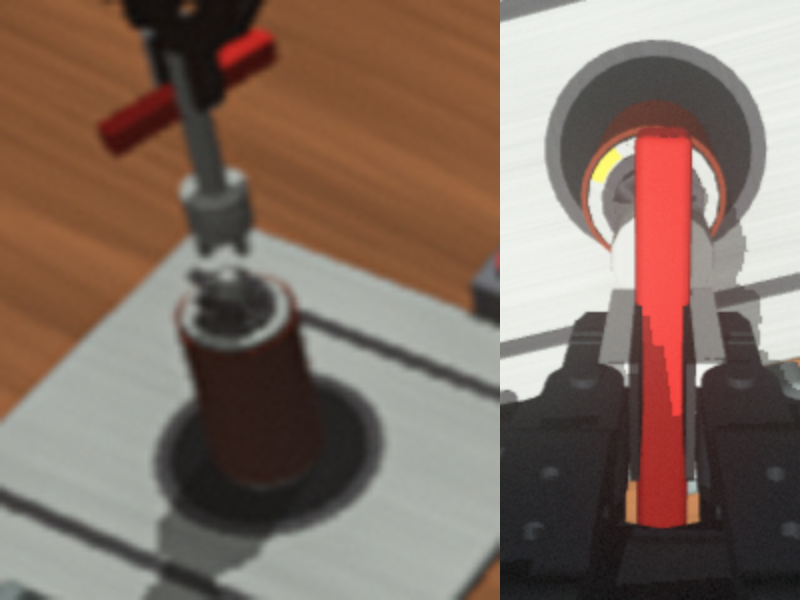

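The scene crop shows the key upright just above the stud, with its tube at crop (220,225) and the stud at (230,275). I'll correct the sideways error and go down in small steps.

Call:
{"name": "drive_tool", "arguments": {"motion": [[0,[-1.7,-2.9,8],0],[0,[0,0,8],0],[0,[0,0,5],0],[0,[0,0,3],0],[0,[0,0,0],0],[0,[0,0,0],0],[0,[0,0,0],0]]}}

```text
time: 9.57
position: [0.5444, -0.1917, 0.2365]
tool_rot: [0.066, 0.998, -0.0, 0.0]
ft_force: [0.2, 0.9, -2.7]
gripper_width: 0.093
```

```bash
python3 - <<'E'
from h import *
s=r.read_state();print(s["time"],pose()[0],yaw(),s["ft_force"],s["torque"]);to([.544,-.1914,.2275])
E
```

```text
9.5667 [ 0.54442063 -0.19171899  0.23648701] 82.41569197419125 [ 0.16270767  0.85701969 -2.7467984 ] [ 0.01489088  0.00591508 -0.0189441 ]
shift tool mm [0.5 0.3 9. ] rows 0.2
```

Call:
{"name": "drive_tool", "arguments": {"motion": [[0,[0.4,0.2,1.5],0],[0,[0,0,1.5],0],[0,[0,0,1.5],0],[0,[0,0,0.5],0],[0,[0,0,0],0]]}}

```text
time: 9.98
position: [0.5439, -0.1914, 0.2311]
tool_rot: [0.066, 0.998, 0.0, -0.0]
ft_force: [-0.7, 0.1, -3.0]
gripper_width: 0.09
```

Call:
{"name": "drive_tool", "arguments": {"motion": [[0,[0,0,1],0],[0,[0,0,0.5],0],[0,[0,0,0],0],[0,[0,0,0],0]]}}

```text
time: 10.32
position: [0.544, -0.1915, 0.2298]
tool_rot: [0.066, 0.998, -0.0, -0.0]
ft_force: [0.5, 0.9, -2.4]
gripper_width: 0.093
```

Call:
{"name": "drive_tool", "arguments": {"motion": [[0,[0,0,1],0],[0,[0,0,0],0],[0,[0,0,0],0]]}}

```text
time: 10.57
position: [0.5439, -0.1914, 0.2287]
tool_rot: [0.066, 0.998, 0.0, -0.0]
ft_force: [1.0, -0.4, -2.6]
gripper_width: 0.092
```

Call:
{"name": "drive_tool", "arguments": {"motion": [[0,[0,0,0.8],0],[0,[0,0,0],0],[0,[0,0,0],0]]}}

```text
time: 10.82
position: [0.5439, -0.1914, 0.2279]
tool_rot: [0.066, 0.998, 0.0, -0.0]
ft_force: [-0.3, -0.2, -2.3]
gripper_width: 0.094
```

Call:
{"name": "drive_tool", "arguments": {"motion": [[0,[0,0,0.8],0],[0,[0,0,0],0],[0,[0,0,0],0]]}}

```text
time: 11.07
position: [0.544, -0.1914, 0.2271]
tool_rot: [0.066, 0.998, 0.0, -0.0]
ft_force: [0.0, 0.1, -2.1]
gripper_width: 0.094
```

Call:
{"name": "drive_tool", "arguments": {"motion": [[0,[0,0,0.8],0],[0,[0,0,0],0],[0,[0,0,0],0]]}}

```text
time: 11.32
position: [0.544, -0.1915, 0.2263]
tool_rot: [0.066, 0.998, 0.0, -0.0]
ft_force: [-0.9, -1.0, -2.5]
gripper_width: 0.094
```

Call:
{"name": "drive_tool", "arguments": {"motion": [[0,[0,0,0.8],0],[0,[0,0,0],0],[0,[0,0,0],0]]}}

```text
time: 11.57
position: [0.544, -0.1914, 0.2255]
tool_rot: [0.066, 0.998, 0.0, -0.0]
ft_force: [0.3, 0.3, -2.9]
gripper_width: 0.097
```

Call:
{"name": "drive_tool", "arguments": {"motion": [[0,[0,0,0.8],0],[0,[0,0,0],0],[0,[0,0,0],0]]}}

```text
time: 11.82
position: [0.5439, -0.1914, 0.2247]
tool_rot: [0.066, 0.998, 0.0, -0.0]
ft_force: [0.4, 0.4, -2.2]
gripper_width: 0.091
```

Call:
{"name": "drive_tool", "arguments": {"motion": [[0,[0,0,0.8],0],[0,[0,0,0],0],[0,[0,0,0],0]]}}

```text
time: 12.07
position: [0.544, -0.1914, 0.2239]
tool_rot: [0.066, 0.998, 0.0, -0.0]
ft_force: [0.2, 0.4, -2.0]
gripper_width: 0.095
```

Call:
{"name": "drive_tool", "arguments": {"motion": [[0,[0,0,0.8],0],[0,[0,0,0],0],[0,[0,0,0],0]]}}

```text
time: 12.32
position: [0.5439, -0.1914, 0.2231]
tool_rot: [0.066, 0.998, -0.0, -0.0]
ft_force: [0.3, -0.4, -2.3]
gripper_width: 0.092
```

Call:
{"name": "drive_tool", "arguments": {"motion": [[0,[0,0,0.8],0],[0,[0,0,0],0],[0,[0,0,0],0]]}}

```text
time: 12.57
position: [0.544, -0.1914, 0.2223]
tool_rot: [0.066, 0.998, 0.0, -0.0]
ft_force: [0.6, 0.0, -3.4]
gripper_width: 0.09
```

Call:
{"name": "drive_tool", "arguments": {"motion": [[0,[0,0,0.8],0],[0,[0,0,0],0],[0,[0,0,0],0]]}}

```text
time: 12.82
position: [0.5441, -0.1915, 0.222]
tool_rot: [0.066, 0.998, -0.0, 0.0]
ft_force: [-0.3, -0.1, 1.8]
gripper_width: 0.094
```

Call:
{"name": "drive_tool", "arguments": {"motion": [[0,[0,0,0.8],0],[0,[0,0,0],0],[0,[0,0,0],0]]}}

```text
time: 13.07
position: [0.5442, -0.1916, 0.2218]
tool_rot: [0.066, 0.998, -0.0, 0.001]
ft_force: [-2.4, 1.2, 8.7]
gripper_width: 0.089
```

Contact came at a tip height of about 0.117 m, close to the expected slot floor. A clockwise twist should tell me which surface it is: the moment will rise if the prongs are in the slots.

Call:
{"name": "drive_tool", "arguments": {"motion": [[0,[0,0,-0.3],4],[0,[0,0,0],4],[0,[0,0,0],4],[0,[0,0,0],0],[0,[0,0,0],0]]}}

```text
time: 13.48
position: [0.5442, -0.1916, 0.2219]
tool_rot: [0.17, 0.985, -0.0, 0.001]
ft_force: [-1.6, 0.3, 5.6]
gripper_width: 0.093
```

```bash
python3 - <<'E'
from h import *
s=r.read_state();print(s["time"],pose()[0],yaw(),s["ft_force"],s["torque"])
E
```

```text
13.4833 [ 0.54417765 -0.19163392  0.22192781] 70.4055189212018 [-1.59533118  0.32508241  5.57052641] [0.00087988 0.33263443 0.31018567]
```

The moment of about 0.31 N m against the turn shows the prongs are in the slots. I'll keep turning, about 85° more.

Call:
{"name": "drive_tool", "arguments": {"motion": [[0,[0,0,0],6],[0,[0,0,0],6],[0,[0,0,-0.1],6],[0,[0,0,0],6],[0,[0,0,-0.1],6],[0,[0,0,0],6],[0,[0,0,-0.1],6],[0,[0,0,0],0],[0,[0,0,0],0]]}}

```text
time: 14.23
position: [0.5443, -0.1915, 0.2222]
tool_rot: [0.512, 0.859, 0.0, 0.001]
ft_force: [-0.6, 0.8, 6.0]
gripper_width: 0.09
```

```bash
python3 - <<'E'
from h import *
s=r.read_state();print(s["time"],pose()[0],yaw(),s["ft_force"],s["torque"])
E
```

```text
14.2333 [ 0.54429074 -0.19154833  0.22215973] 28.3961800091847 [-0.57420069  0.75687838  5.98183309] [0.06950974 0.20869883 0.21704199]
```

Call:
{"name": "drive_tool", "arguments": {"motion": [[0,[0,0,0],6],[0,[0,0,0],6],[0,[0,0,-0.1],6],[0,[0,0,0],6],[0,[0,0,-0.1],6],[0,[0,0,0],6],[0,[0,0,-0.1],6],[0,[0,0,0],0],[0,[0,0,0],0]]}}

```text
time: 14.98
position: [0.5444, -0.1916, 0.2224]
tool_rot: [0.785, 0.62, 0.0, 0.001]
ft_force: [0.4, 0.1, 5.3]
gripper_width: 0.092
```

```bash
python3 - <<'E'
from h import *
s=r.read_state();print(s["time"],pose()[0],yaw(),s["ft_force"],s["torque"],s["joint_pos"].round(2))
im=r.capture("wrist");im2=r.capture("scene");m=r.camera_model("wrist");print(proj(m,[.544,-.1914,.115]))
u,v=proj(m,[.544,-.1914,.112]).astype(int);y=max(v-75,0);x=max(u-100,0)
cv2.imwrite("pics/w.png",np.hstack([cv2.resize(im[y:y+150,x:x+200],(500,375),interpolation=2),cv2.resize(im2[100:200,110:190],(300,375),interpolation=2)])[:,:,::-1])
E
```

```text
14.9833 [ 0.54440965 -0.19155329  0.2224052 ] -13.41423461854121 [0.39304943 0.07773501 5.28291176] [ 0.11141208 -0.088501    0.17229207] [-0.48  0.31  0.02  1.27  0.    1.32]
[280.4585027  211.25070209]
```

View pics/w.png

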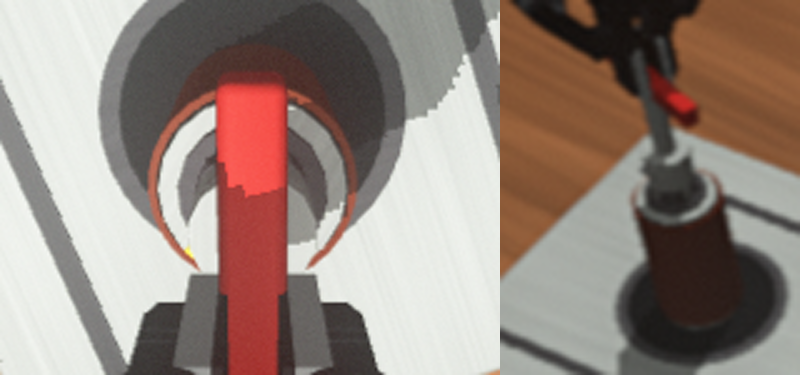

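The key turned about 96° in all, less some backlash. I'll back off the twist, lift it straight out, turn back to the bar's original heading and look at the nut.

Call:
{"name": "drive_tool", "arguments": {"motion": [[0,[0,0,0],-2],[0,[0,0,0],-1],[0,[0,0,-1],0],[0,[0,0,-2],0],[0,[0,0,-3],0],[0,[0,0,-5],0],[0,[0,0,-8],0],[0,[0,0,-10],0],[0,[0,0,-8],0],[0,[0,0,-3],0],[0,[0,0,0],0]]}}

```text
time: 16.0
position: [0.5443, -0.1916, 0.263]
tool_rot: [0.769, 0.639, 0.0, 0.001]
ft_force: [0.3, 0.1, -3.5]
gripper_width: 0.093
```

Call:
{"name": "drive_tool", "arguments": {"motion": [[0,[0,0,0],-6.5],[0,[0,0,0],-6.5],[0,[0,0,0],-6.5],[0,[0,0,0],-6.5],[0,[0,0,0],-6.5],[0,[0,0,0],-6.5],[0,[0,0,0],-6.5],[0,[0,0,0],-6.5],[0,[0,0,0],-6.5],[0,[0,0,0],-6.5],[0,[0,0,0],-6.5],[0,[0,0,0],-6.5]]}}

```text
time: 17.0
position: [0.5438, -0.1914, 0.2613]
tool_rot: [0.193, 0.981, 0.0, -0.0]
ft_force: [-0.1, -0.5, -2.6]
gripper_width: 0.098
```

Call:
{"name": "drive_tool", "arguments": {"motion": [[0,[0,0,0],-6.5],[0,[0,0,0],-6.5],[0,[0,0,0],-6.5],[0,[0,0,0],-6.5],[0,[0,0,0],-6.9],[0,[0,20,0],0],[0,[0,30,0],0],[0,[0,10,0],0],[0,[0,0,0],0],[0,[0,0,0],0]]}}

```text
time: 17.83
position: [0.5333, -0.1321, 0.2618]
tool_rot: [-0.09, 0.996, -0.0, 0.0]
ft_force: [-0.1, -0.7, -2.2]
gripper_width: 0.09
```

```bash
python3 - <<'E'
from h import *
import pickle
s=r.read_state();print(s["time"],pose()[0],yaw(),s["gripper_width"],s["ft_force"])
m=r.camera_model("wrist");im=r.capture("wrist");pickle.dump((m,im),open("n2.pkl","wb"))
u,v=proj(m,[.544,-.1914,.112]).astype(int);x=max(u-40,0);y=max(v-30,0);print(u,v,x,y)
cv2.imwrite("pics/v.png",cv2.resize(im[y:y+60,x:x+80],(800,600),interpolation=2)[:,:,::-1])
to([.4905,.3053,.26])
E
```

```text
17.8333 [ 0.5332804  -0.13211661  0.26181067] 100.3804893494568 0.09043355242542374 [-0.1212095  -0.70850705 -2.21765298]
203 196 163 166
shift tool mm [-36.4 438.6   1.5] rows 10.6
```

View pics/v.png

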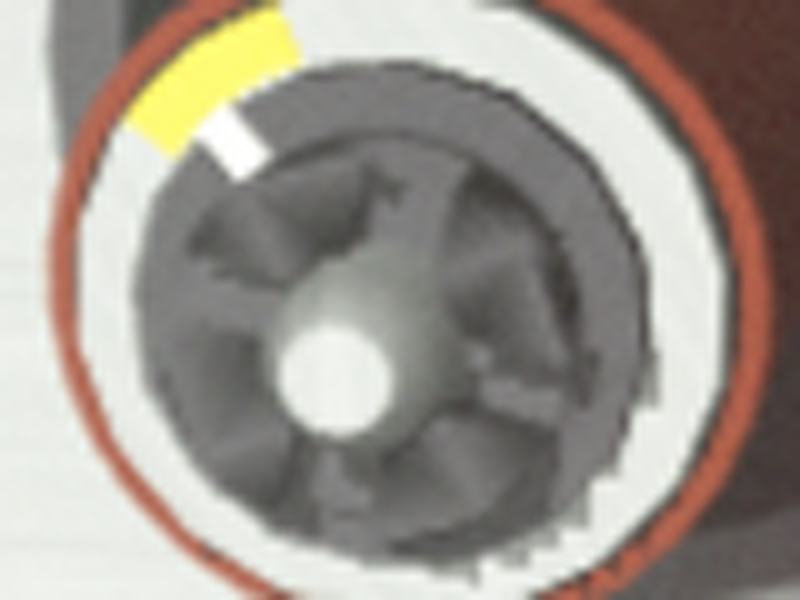

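The nut crop shows the white line at (238,145) pointing into the yellow arc, which runs from about (155,140) to (285,35). The line is close to the middle of the arc. Now I'll return the key to its block.

Call:
{"name": "drive_tool", "arguments": {"motion": [[0,[-1,12,0],0],[0,[-2,20,0],0],[0,[-2.5,30,0],0],[0,[-2.5,30,0],0],[0,[-2.5,30,0],0],[0,[-2.5,30,0],0],[0,[-2.5,30,0],0],[0,[-2.5,30,0],0],[0,[-2.5,30,0],0],[0,[-2.5,30,0],0],[0,[-2.5,30,0],0],[0,[-2.5,30,0],0]]}}

```text
time: 18.88
position: [0.5013, 0.2005, 0.2616]
tool_rot: [-0.089, 0.996, -0.0, 0.0]
ft_force: [-0.1, 0.4, -1.8]
gripper_width: 0.093
```

Call:
{"name": "drive_tool", "arguments": {"motion": [[0,[-2.5,30,0],0],[0,[-2.5,30,0],0],[0,[-2.5,30,0],0],[0,[-1,10,0],0],[0,[0,4,0],0],[0,[0,0,0],0],[0,[0,0,0],0],[0,[0,0,0],0]]}}

```text
time: 19.55
position: [0.4914, 0.3019, 0.2617]
tool_rot: [-0.089, 0.996, -0.0, -0.0]
ft_force: [1.4, -0.7, -2.2]
gripper_width: 0.087
```

```bash
python3 - <<'E'
from h import *
s=r.read_state();print(s["time"],pose()[0],yaw(),s["gripper_width"],s["ft_force"]);to([.4903,.3048,.175])
im=r.capture("wrist");m=r.camera_model("wrist")
print("block hole rim px expected",proj(m,[.4903,.3048,.045]))
cv2.imwrite("pics/b.png",im[:,:,::-1])
E
```

```text
19.55 [0.49144132 0.30190263 0.2616945 ] 100.22856505857263 0.08718963519308297 [ 1.38678079 -0.71897823 -2.18902177]
shift tool mm [ 0.6  3.1 86.7] rows 2.1
block hole rim px expected [283.93812575 179.34774836]
```

View pics/b.png

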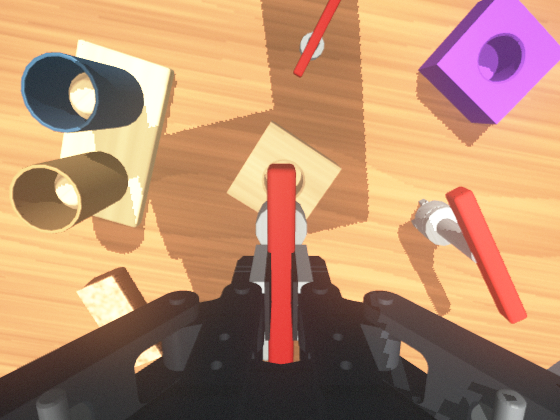

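The block corners are at (272,122), (341,171) and (228,192), which puts the hole at about (284.5,181.5). The purple look-alike is well away.

```bash
python3 - <<'E'
from h import *
m=r.camera_model("wrist")
T,Rr,L=[onz(m,q,.045) for q in((272,122.5),(341,171),(228,192))]
print(np.linalg.norm(T-Rr),np.linalg.norm(T-L),(Rr+L)/2);to([.4903,.3048,.175]);to((Rr+L)/2)
E
```

```text
0.07963842911585933 0.07862115402757393 [0.49243264 0.30529795 0.045     ]
shift tool mm [ 0.6  3.1 86.8] rows 2.1
shift tool mm [ -1.6   3.2 216.8] rows 5.2
```

Call:
{"name": "drive_tool", "arguments": {"motion": [[0,[0,3.3,10],0],[0,[0,0,25],0],[0,[0,0,30],0],[0,[0,0,25],0],[0,[0,0,10],0],[0,[0,0,3],0],[0,[0,0,0],0],[0,[0,0,0],0]]}}

```text
time: 20.27
position: [0.4912, 0.3065, 0.1599]
tool_rot: [-0.09, 0.996, 0.0, 0.001]
ft_force: [0.4, 0.1, -1.5]
gripper_width: 0.095
```

```bash
python3 - <<'E'
from h import *
s=r.read_state();print(pose()[0],yaw(),s["ft_force"]);to([.4909,.3051,.135])
E
```

```text
[0.49122186 0.30645161 0.15992581] 100.28888062309801 [ 0.36387948  0.142354   -1.45828571]
shift tool mm [ 0.6 -1.3 24.9] rows 0.6
```

Call:
{"name": "drive_tool", "arguments": {"motion": [[0,[0.5,-1.2,2],0],[0,[0,0,3],0],[0,[0,0,3],0],[0,[0,0,3],0],[0,[0,0,2],0],[0,[0,0,0],0],[0,[0,0,0],0]]}}

```text
time: 20.85
position: [0.4902, 0.305, 0.1455]
tool_rot: [-0.09, 0.996, -0.0, -0.0]
ft_force: [-0.1, 0.1, -2.9]
gripper_width: 0.094
```

Call:
{"name": "drive_tool", "arguments": {"motion": [[0,[0,0,3],0],[0,[0,0,4],0],[0,[0,0,5],0],[0,[0,0,6],0],[0,[0,0,6],0],[0,[0,0,3],0],[0,[0,0,2],0],[0,[0,0,0],0],[0,[0,0,0],0]]}}

```text
time: 21.6
position: [0.4903, 0.3051, 0.1167]
tool_rot: [-0.09, 0.996, -0.0, -0.0]
ft_force: [-0.0, 0.5, -2.7]
gripper_width: 0.093
```

Call:
{"name": "drive_tool", "arguments": {"motion": [[0,[0,0,1.5],0],[0,[0,0,1],0],[0,[0,0,0.6],0],[0,[0,0,0.5],0],[0,[0,0,0],0],[0,[0,0,0],0]]}}

```text
time: 22.1
position: [0.4903, 0.3051, 0.1131]
tool_rot: [-0.09, 0.996, -0.0, 0.0]
ft_force: [-0.6, -0.0, -1.9]
gripper_width: 0.091
```

Call:
{"name": "drive_tool", "arguments": {"motion": [[0,[0,0,0.7],0],[0,[0,0,0],0],[0,[0,0,0],0]]}}

```text
time: 22.35
position: [0.4905, 0.3052, 0.113]
tool_rot: [-0.09, 0.996, 0.0, 0.0]
ft_force: [-0.3, -0.7, 4.8]
gripper_width: 0.091
```

Floor contact at a TCP height of 0.113 m, the same as at the pick-up. I'll release gently and back off.

Call:
{"name": "drive_tool", "arguments": {"motion": [[12,[0,0,0],0],[16,[0,0,0],0],[20,[0,0,0],0],[26,[0,0,0],0],[34,[0,0,0],0],[34,[0,0,0],0],[34,[0,0,0],0],[34,[0,0,-5],0],[34,[0,0,-10],0],[34,[0,0,-20],0],[34,[0,0,-30],0],[34,[0,0,-30],0]], "newtons": 30}}

```text
time: 23.35
position: [0.4899, 0.3049, 0.209]
tool_rot: [-0.09, 0.996, -0.0, -0.0]
ft_force: [1.0, 0.3, -0.3]
gripper_width: 0.399
```

Call:
{"name": "drive_tool", "arguments": {"motion": [[60,[0,0,-25],0],[85,[0,0,-25],0],[85,[0,0,0],0],[85,[0,0,0],0],[85,[0,0,0],0],[85,[0,0,0],0],[85,[0,0,0],0]]}}

```text
time: 23.93
position: [0.4899, 0.3049, 0.2565]
tool_rot: [-0.09, 0.996, -0.0, -0.001]
ft_force: [-0.9, -0.4, -0.2]
gripper_width: 0.992
```

```bash
python3 - <<'E'
from h import *
m=r.camera_model("wrist");im=r.capture("wrist");T=r.capture("top");s=r.read_state();print(s["time"],pose()[0],s["gripper_width"],s["ft_force"])
h=cv2.cvtColor(im,cv2.COLOR_RGB2HSV);k=(((h[...,0]<5)|(h[...,0]>175))&(h[...,1]>170)).astype(np.uint8);k[:,:240]=0;k[:,320:]=0;k[:110]=0;k[270:]=0
c,wh,a=cv2.minAreaRect(np.argwhere(k)[:,::-1].astype(np.float32));W=np.array([onz(m,b,.101) for b in cv2.boxPoints((c,wh,a))])
print(np.linalg.norm(W[1]-W[0]),np.linalg.norm(W[2]-W[1]),W.mean(0))
o=np.hstack([cv2.resize(im[90:290,170:390],(440,400)),cv2.resize(T[172:222,377:422],(360,400),interpolation=2)])
cv2.imwrite("pics/e.png",o[:,:,::-1])
E
```

```text
24.0333 [0.49003455 0.3049686  0.25664074] 0.9940237977402074 [-0.5817977   0.83930594 -0.52879326]
0.00914968162657706 0.08894131711368393 [0.49023115 0.30519319 0.101     ]
```

View pics/e.png

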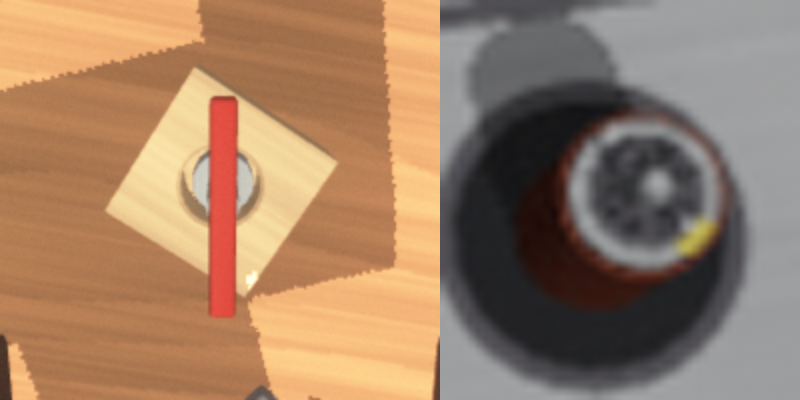

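The key stands upright and centred in the hole, with the bar at (223,207). Seen from the top camera, the nut's line is at the arc, near (690,235).

```bash
python3 -c "
from rig import r
print(r.close_job())"
```

```text
the job is handed in; nothing more can be done
None
```

I handed the job in at about 24 s: the nut is undone to the arc and the T-key is back in its block. No verdict is given, so this rests on my own checks.

- **Key:** I lifted the middle-sized key out of the light-wood block and lowered it onto the nut in steps of 0.8 mm or less. The vertical force never read above about 9 N.
- **Fit:** The prongs went in without meeting the nut top and stopped with their tips at about z = 0.117 m. My camera estimate put the slot floor at about 0.115 m and the nut top at 0.122 m. A clockwise twist was then resisted by about 0.3 N m, so the prongs were in the slots.
- **Depth not confirmed:** I inferred "fully home" from that contact. By the camera heights alone the depth was only about 5 mm, right at the limit, although those heights could be 2 mm or more off.
- **Nut:** I turned the key about 96°, including some backlash. A close wrist view then showed the white line inside the yellow arc and near its middle, at roughly 1.75 rad.
- **Return:** The key touched the block floor at the same tool height as when I picked it up. The last picture shows it upright and centred in the hole. The bar centre is within 1 mm of where it started, and the gripper is open and clear.
- **Other objects:** I did not measure the spare sleeves, the brush or the clamping block afterwards. The tool never came near them, and the later wrist picture shows no sign that the sleeves or the clamping block moved; the brush was out of view.

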